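# Hold down the pellet press

### The arm

A 6-joint arm with a two-finger parallel gripper is mounted at the origin on a cart in front of the work surface, level with it; the furniture and walls round the work are solid. World frame = base frame: x ahead of the robot, y to its left, z up, the work surface at z = 0. Lengths are in m, angles in rad, forces in N, time in s.
With the tool pointing down it reaches from about 0.225 to 0.725 m from the base axis. Payload 3.1 kg.
Tool frame: the origin (TCP) lies midway between the tips of the shut fingers; the grasp point (between the pads) lies 19 mm behind it; x points along the fingers, y is the direction in which the jaws open and shut, and the axes are right-handed (so a half turn about x gives the same grasp; the last joint's range is limited). The gripper opens to 85 mm and grips with 20 to 120 N. Pads are 22 mm wide; open, the fingers measure 114 mm over their backs; the gripper's body (76 mm by 85 mm) begins 54 mm behind the grasp point. The pads swing forward as they close: fully open they stand 13 mm farther back than shut.
Start: joints at [-1.334, 0.048, 0.099, 1.622, 0, 1.443], TCP at [0.187, -0.49, 0.192] pointing down, gripper open.
Joint ranges: [-2.91, 2.91], [-0.99, 1.94], [-1.21, 1.42], [-2.12, 2.29], [-1.49, 1.47], [-3.14, 3.14]. Speed limits (rad/s): [2.79, 2.79, 3.14, 3.14, 3.14, 3.14].

### API

Orientations are given as a rotation vector (axis times angle).
In Python, from station import * gives the robot as it stands.
- The arm moves only by the shell command python3 -m handwheel 'ROWS' [OPENING] [FORCE]. ROWS is a JSON object of lists of equal length, an entry for each row: "linear": the shift along the tool's x, y, z in m, a list of three; "spin": the turn about the tool's x in degrees. A call has 1 to 12 rows; each row is the pose to reach, as a shift and turn from the pose commanded when the call began, along the tool's axes at that moment; what a row does not reach only later rows make up. A row lasts 1/8 s, in which the tool goes at most 62.5 mm and 10.7 degrees, less where a joint would pass 70% of its speed; a pose out of reach is approached as far as the arm can. A call with a gripper value outside its range is refused whole. OPENING is the closure in counts, from 0 (fully open) to 255 (shut), set as the call begins (- or left out, the last holds). The fingers move at their own pace and stop on an object; FORCE is the grip in N (left out, the last holds). Time passes only in rows, so rows that repeat a pose let the fingers close. It gives the time, the measured TCP pose, the force and the opening at its end, in the units of the state.
- sense(): the state, without advancing time (a new reading comes with each control period).
- grab_frame(name): name is "scene" or "side" or "wrist"; returns a dict with "frame" (420x560x3 uint8, red, green, blue), "camera_matrix" (3x3 intrinsics, pixels), "position" and "rotation" of the camera in the world; the wrist camera has in their place "tool_from_camera" (4x4, takes a point from camera to tool coordinates, whose origin is the TCP and whose axes are the tool frame's). Camera axes: x right, y down, z forward; pixel columns grow to the right and rows downward; lengths in m; the calibration is good to about 2 mm. A picture is of the moment at which its call begins: read the wrist's pose just before it. There is no depth.
- sign_off(): hands the job in, once; it reports no verdict.
Trained networks look in a picture, given as the dict that the camera call returned (one of the last four; its "shot" number tells which), for a name from the list of things; names that differ only in an ending like _2 or _b are one class to them, and where a whole thing is asked for, a point or a joint stands for the part that bears it (a point fixed in the world has none). Each returns a list of dicts, best first, with "confidence" (0 to 1); they miss things now and then, are a little off and sometimes report something else, mostly with a low value. They report only what shows in the picture. A call takes as long as a camera call.
- search_frame(target, picture): "centre" ([x, y, z] in m, in world coordinates, good to about 4 mm: the middle of the surface that is visible of it).
- trace(target, picture): "mask" (420x560 bool, what is visible of it).
The state is a dict: "clock": time; "joint_positions": joint angles; "joint_velocities": joint speeds; "joint_efforts": joint torques, N m; "tool_pos": TCP position; "ee_rot": TCP orientation; "force": force on the tool from outside, world axes, zero at the start; "torque": the same for the moment, N m; "opening": finger opening in m.
Only numpy, scipy, OpenCV 4.12 (cv2) and the standard library are available. Lean on these libraries where they do the work, as an engineer would, in place of code of your own. Each camera call takes 0.05 s, during which the arm holds its last target.

### The job

Put the small bench hand press under load: slide its transport lock grip all the way back to its end stop, then flip the safety catch fully aside, out of the way of the lever, and only then pull the lever forward and down to its stop, and stay there holding it. The lever springs back if released, so finish with your fingers still holding its grip at the stop; never force the lever against the closed catch, and leave the beaker, the bottle and the timer where they stand.

Things in the scene. Friction and masses are not known exactly. Their poses are not given: they have to be found in the camera images.
- press: Light grey bench hand press, fixed. Origin under its 205 x 150 x 12 mm base plate, 7.5 mm behind the plate's middle, z = 0; x to the back of the press (away from the robot), y left, z up. Head: x -100 to 85, y -40 to 40, flat top at z 142 mm; lock slide on its top right half, catch and lever on its left. A black computer tower, 340 mm tall, behind its right: come round its front (x < 0.5 m).
- lock_slide (a joint): Transport lock slide, metres: 0 = fully forward (locked), 0.055 = at the rear end stop (free). Moves along the press's +x (away from the robot). Stays where it is left; friction about 3 N, hard end stops. It starts between 0 and 0.012. While it is forward, its steel tongue stops the catch from swinging.
- lock_top (a point): Centre of the top of the transport lock's black upright grip, 14 mm (press x) x 18 mm (press y) in plan, the free grip reaching 26 mm down from this point, to z = 154 mm above the worktop. A steel tongue 10 mm thick (z 148 to 156 mm) runs from the grip's foot 75 mm to the left (press +y).
- catch (a joint): Safety catch, radians: 0 = closed (its bar stands in front of the lever arm and blocks it), 1.4 = fully flipped aside at its stop. Turns about an upright pivot, counter-clockwise seen from above as it opens; stays where it is left; friction 0.05 N m (about 1.2 N at the post). Starts at 0.
- catch_post_top (a point): Top centre of the catch's upright round thumb post: 12 mm diameter, 34 mm tall, top 188 mm above the worktop, 42 mm from the pivot. At 0 it is in front of the pivot (press -x); opening swings it to the right (press -y), over the head. The flat bar it stands on (z 146 to 154 mm) reaches 68 mm behind the pivot, to the lever; that end swings out to the left.
- catch_pivot (a point): Point on the catch's upright turning axis, at the bar's top (z = 154 mm).
- lever (a joint): Pull lever, radians: 0 = at rest, leaning 20 degrees back from upright (away from the robot); grows as the grip is pulled forward (towards press -x) and down; hard stop at 1.15, where it leans 46 degrees forward. A spring drives it back to 0: about 3 N at the grip at the start, about 10 N at the stop. Starts at 0.
- lever_grip: Black round hand grip of the lever, 20 mm diameter, 104 mm long, level, along the press's y, left end free. Origin at mid-length on its axis; the 12 mm thick lever arm is 62 mm to the right of it. 140 mm from the lever's turning axis; 247 mm above the worktop at rest, 212 mm at the stop. A sleeve that turns freely about its own axis.
- lever_hinge (a point): Point on the lever's turning axis (along press y), level with the middle of the grip's length; z = 115 mm. Fixed to the press.
- beaker: Small clear beaker, 45 mm diameter, 58 mm tall, loose, to the right of the press; origin at the centre of its underside. Bystander.
- bottle: Small brown dropper bottle with black cap, 30 mm diameter, 78 mm tall, loose, to the left of the press; origin at the centre of its underside. Bystander.
- timer: Flat white timer, 62 x 62 x 18 mm, loose, on the left front of the press; origin at the centre of its underside. Bystander.

How it is judged:
By the outcome, as a careful person would: the job done as asked, in the order asked, and still so for the second after the job is handed in, while the arm keeps its last pose, push and grip.
It also fails if it takes over 59 s, if anything falls off the work surface, if the arm or the gripper's body presses on something with over 40 N, if the wrist force passes 120 N, or if a joint passes its speed limit or range.

## Working session

There is one attempt and no reset: what is moved stays moved. The work goes in short steps, Python scripts to look and compute and a shell command to move; the robot and the scene stay as the last step left them, time stands still between calls to the robot, and variables do not carry over. Pictures are saved under pics/ and viewed, and the job is handed in when it is done.

```bash
mkdir -p pics; ls
cat > h.py <<'E'
from station import *
import numpy as np, cv2
from scipy.spatial.transform import Rotation as R
def save(p,n): cv2.imwrite('pics/'+n+'.png',cv2.cvtColor(p["frame"],cv2.COLOR_RGB2BGR))
def proj(p,X):
    Rm=np.array(p["rotation"]);
    if Rm.shape!=(3,3): Rm=R.from_rotvec(Rm).as_matrix()
    c=Rm.T@(np.array(X)-p["position"]); u=np.array(p["camera_matrix"])@c; return u[:2]/u[2]
E
python3 - <<'E'
from h import *
s=sense();print({k:np.round(v,3) for k,v in s.items()})
for n in ["scene","side"]:
    p=grab_frame(n);save(p,n+"0");print(n,np.round(p["position"],3),p["rotation"])
    for t in ["press","lock_slide","lock_top","catch","catch_post_top","catch_pivot","lever","lever_grip","lever_hinge","beaker","bottle","timer"]:
        try:
            r=search_frame(t,p);print(t,[(np.round(a["centre"],3).tolist(),round(a["confidence"],2)) for a in r[:2]])
        except Exception as e: print(t,e)
E
```

```text
pics
{'clock': np.float64(0.0), 'joint_positions': array([-1.334,  0.049,  0.098,  1.622, -0.   ,  1.443]), 'joint_velocities': array([ 0.001,  0.   , -0.   ,  0.001, -0.002,  0.002]), 'joint_efforts': array([-1.0000e-03, -3.3878e+01,  3.2001e+01,  2.0000e-02, -0.0000e+00,
        0.0000e+00]), 'tool_pos': array([ 0.187, -0.49 ,  0.191]), 'ee_rot': array([ 2.023,  0.376, -2.024]), 'force': array([ 0.281, -0.221, -0.409]), 'torque': array([ 0.01 , -0.021, -0.025]), 'opening': np.float64(0.086)}
scene [-0.133 -0.409  0.549] [-1.82636896  0.84145681 -0.54094986]
press [([0.488, 0.069, 0.107], 0.97)]
lock_slide [([0.46, 0.071, 0.157], 0.61)]
lock_top [([0.461, 0.067, 0.154], 0.54)]
catch [([0.486, 0.145, 0.152], 0.75)]
catch_post_top [([0.484, 0.148, 0.154], 0.86)]
catch_pivot [([0.485, 0.141, 0.154], 0.72), ([0.491, 0.074, 0.102], 0.61)]
lever [([0.602, 0.154, 0.241], 0.82)]
lever_grip [([0.491, 0.071, 0.106], 0.73), ([0.6, 0.2, 0.248], 0.66)]
lever_hinge [([0.489, 0.075, 0.103], 0.67)]
beaker [([0.423, -0.066, 0.041], 0.68)]
bottle [([0.492, 0.281, 0.041], 0.8)]
timer [([0.433, 0.214, 0.02], 0.83), ([0.602, 0.199, 0.25], 0.67)]
side [-0.323  0.349  0.747] [-1.46949727  1.84578364 -0.93266089]
press [([0.473, 0.12, 0.119], 0.65)]
lock_slide [([0.46, 0.081, 0.155], 0.61)]
lock_top [([0.461, 0.076, 0.154], 0.56)]
catch [([0.461, 0.075, 0.157], 0.61), ([0.49, 0.149, 0.155], 0.59)]
catch_post_top [([0.486, 0.148, 0.148], 0.7), ([0.602, 0.167, 0.242], 0.55)]
catch_pivot [([0.489, 0.147, 0.152], 0.52)]
lever [([0.6, 0.165, 0.241], 0.55)]
lever_grip [([0.605, 0.209, 0.25], 0.76)]
lever_hinge [([0.474, 0.118, 0.123], 0.74)]
beaker []
bottle [([0.491, 0.29, 0.049], 0.66)]
timer [([0.421, 0.239, 0.02], 0.81)]
```

View pics/scene0.png

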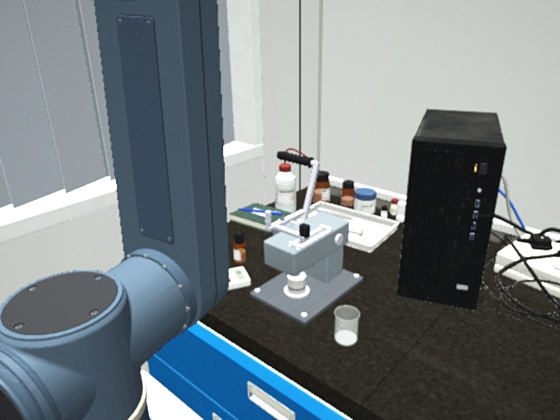

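View pics/side0.png

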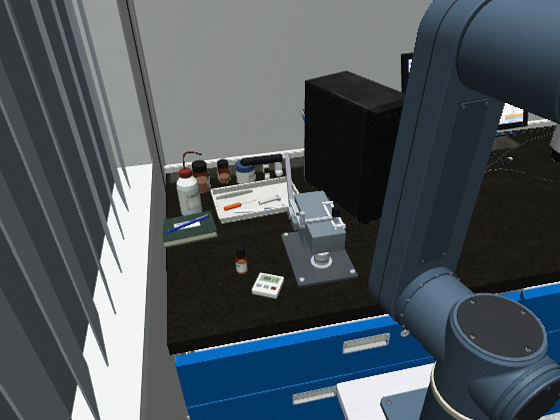

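The scene view shows the press at about (310,250), with the grip at (305,232), catch post at (268,218) and lever grip at (293,158). The side view shows the same parts, with the tower behind on the right. I'll zoom in to get the press yaw.

Run:
```python
from h import *
a=cv2.imread('pics/scene0.png')[140:330,220:380]; b=cv2.imread('pics/side0.png')[140:290,230:370]
cv2.imwrite('pics/z1.png',cv2.resize(a,None,fx=3.1,fy=3.1,interpolation=cv2.INTER_CUBIC))
cv2.imwrite('pics/z2.png',cv2.resize(b,None,fx=4,fy=4,interpolation=cv2.INTER_CUBIC))
```

```text
(no output)
```

View pics/z1.png

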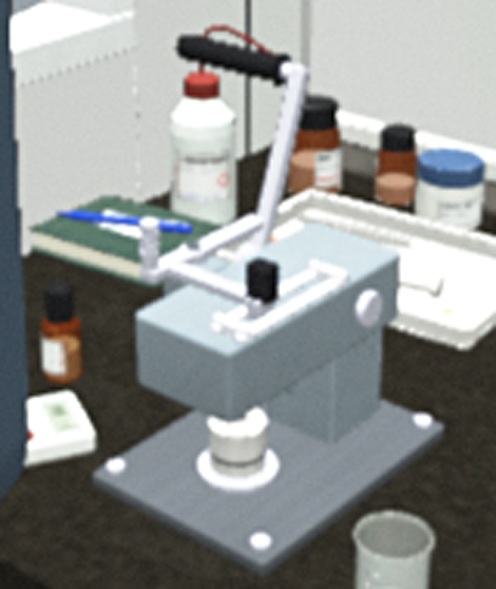

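View pics/z2.png

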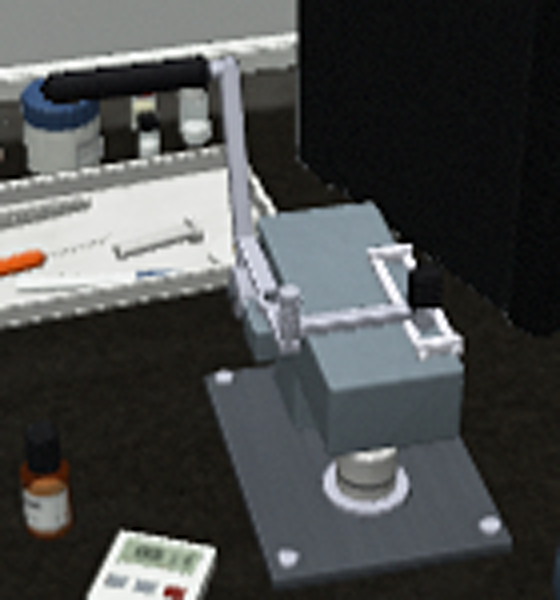

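```bash
cat > fit.py <<'E'
from h import *
from scipy.optimize import least_squares
P=[grab_frame("scene"),grab_frame("side")]
f=[lambda u:np.array([220+u[0]/3.1,140+u[1]/3.1]),lambda u:np.array([230+u[0]/4,140+u[1]/4])]
C=[(0,(-.1,.04,.142),(137,315)),(0,(-.1,-.04,.142),(238,350)),(0,(.085,-.04,.142),(399,257)),
(0,(-.11,.075,.012),(95,475)),(0,(-.11,-.075,.012),(265,560)),(0,(.095,-.075,.012),(443,425)),
(1,(-.1,.04,.142),(330,387)),(1,(-.1,-.04,.142),(463,362)),(1,(.085,-.04,.142),(375,203)),(1,(.085,.04,.142),(262,220)),
(1,(-.11,.075,.012),(275,577)),(1,(-.11,-.075,.012),(510,545)),(1,(.095,.075,.012),(205,375))]
def W(v,X): c,s=np.cos(v[2]),np.sin(v[2]); return np.array([v[0]+c*X[0]-s*X[1],v[1]+s*X[0]+c*X[1],X[2]])
fun=lambda v:np.concatenate([proj(P[i],W(v,X))-f[i](u) for i,X,u in C])
r=least_squares(fun,[.5,.1,0],loss='soft_l1');print(r.x,np.degrees(r.x[2]));print(np.round(r.fun.reshape(-1,2),1).tolist())
v=r.x
for n,a,b in [("lock",(262,262),(427,264)),("post",(149,222),(289,288)),("gripL",(183,47),(50,87)),("gripR",(290,68),(208,72))]:
    g=lambda X:np.concatenate([proj(P[0],X)-f[0](a),proj(P[1],X)-f[1](b)])
    q=least_squares(g,[.5,.1,.2]);X=q.x;c,s=np.cos(v[2]),np.sin(v[2]);d=X-[v[0],v[1],0]
    print(n,np.round(X,3),"press",np.round([c*d[0]+s*d[1],-s*d[0]+c*d[1],X[2]],3),np.round(q.fun,1))
E
python3 fit.py
```

```text
[ 0.51964506  0.09228993 -0.00210494] -0.12060413342936017
[[-1.6, -1.5], [-2.6, 0.2], [1.5, -3.0], [-1.6, -1.2], [-0.2, 0.9], [0.6, -0.8], [0.6, -0.3], [1.8, 0.7], [0.2, -1.7], [-1.7, -1.9], [0.3, 0.4], [1.9, -1.9], [-0.3, -0.6]]
lock [0.465 0.065 0.18 ] press [-0.054 -0.028  0.18 ] [ 0.2 -0.5  0.   0.7]
post [0.455 0.148 0.186] press [-0.065  0.056  0.186] [ 0.1 -0.3  0.   0.3]
gripL [0.61  0.256 0.246] press [0.09  0.164 0.246] [ 0.2 -0.4  0.   0.5]
gripR [0.613 0.159 0.245] press [0.093 0.067 0.245] [-0.4  0.9 -0.  -1. ]
```

Run:
```python
from h import *
s=sense();M=R.from_rotvec(s["ee_rot"]).as_matrix();print(np.round(M,3))
T=np.array([.425,.065,.26]);print("rows",M.T@(T-s["tool_pos"]))
```

```text
[[-0.     0.357 -0.934]
 [ 0.    -0.934 -0.357]
 [-1.    -0.    -0.   ]]
rows [-0.06789048 -0.43409723 -0.42023736]
```

```bash
python3 -m handwheel '{"linear":[[-0.02,-0.036,-0.035],[-0.04,-0.072,-0.071],[-0.06,-0.108,-0.106],[-0.068,-0.144,-0.142],[-0.068,-0.18,-0.177],[-0.068,-0.216,-0.213],[-0.068,-0.252,-0.248],[-0.068,-0.288,-0.283],[-0.068,-0.324,-0.319],[-0.068,-0.36,-0.354],[-0.068,-0.396,-0.39],[-0.068,-0.432,-0.425]],"spin":[-6,-12,-18,-24,-30,-36,-42,-48,-54,-60,-66,-69.1]}' 255 30
python3 - <<'E'
from h import *
s=sense();M=R.from_rotvec(s["ee_rot"]).as_matrix();print(np.round(M,3),s["joint_positions"])
p=grab_frame("wrist");save(p,"w1")
p=grab_frame("scene");save(p,"s1")
E
```

```text
clock: 2.9
tool_pos: [0.4308, 0.0664, 0.2603]
ee_rot: [1.208, 1.209, -1.207]
force: [1.4, 0.4, -0.4]
opening: 0.0002
[[ 0.001  1.     0.002]
 [-0.     0.002 -1.   ]
 [-1.     0.001  0.   ]] [-8.61093209e-04 -1.53875857e-01  4.29778413e-02  1.76664149e+00
 -2.63232084e-04  1.56748594e+00]
```

View pics/w1.png

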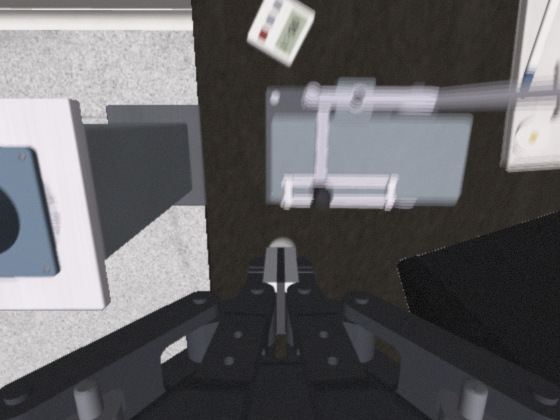

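View pics/s1.png

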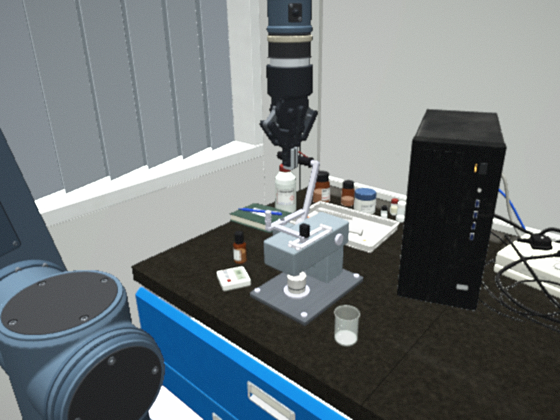

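The wrist view shows the head aligned with the world axes, the lock grip at (322,197) and the post at about (312,95). I'll cross-check positions from this view using the known heights.

```bash
cat >> h.py <<'E'
def wray(p,s,uv,z):
    T=np.array(p["tool_from_camera"]);M=R.from_rotvec(s["ee_rot"]).as_matrix()
    o=M@T[:3,3]+s["tool_pos"];d=M@T[:3,:3]@np.linalg.inv(p["camera_matrix"])@[uv[0],uv[1],1]
    return np.round(o+d*(z-o[2])/d[2],4)
E
python3 - <<'E'
from h import *
s=sense();p=grab_frame("wrist");save(p,"w2")
a=p["frame"][60:240,240:460];cv2.imwrite('pics/w2z.png',cv2.resize(a[...,::-1],None,fx=3.5,fy=3.3,interpolation=cv2.INTER_CUBIC))
for t in ["lock_top","catch_post_top","catch_pivot","lever_grip"]:
    print(t,[(np.round(a["centre"],3),round(a["confidence"],2)) for a in search_frame(t,p)[:2]])
print(wray(p,s,(322,197),.18),wray(p,s,(312,95),.188))
E
```

```text
lock_top [(array([0.469, 0.094, 0.153]), 0.94)]
catch_post_top [(array([0.432, 0.235, 0.015]), 0.62), (array([0.501, 0.146, 0.152]), 0.59)]
catch_pivot [(array([0.504, 0.15 , 0.156]), 0.57)]
lever_grip []
[0.4666 0.0742 0.18  ] [0.4547 0.1546 0.188 ]
```

View pics/w2z.png

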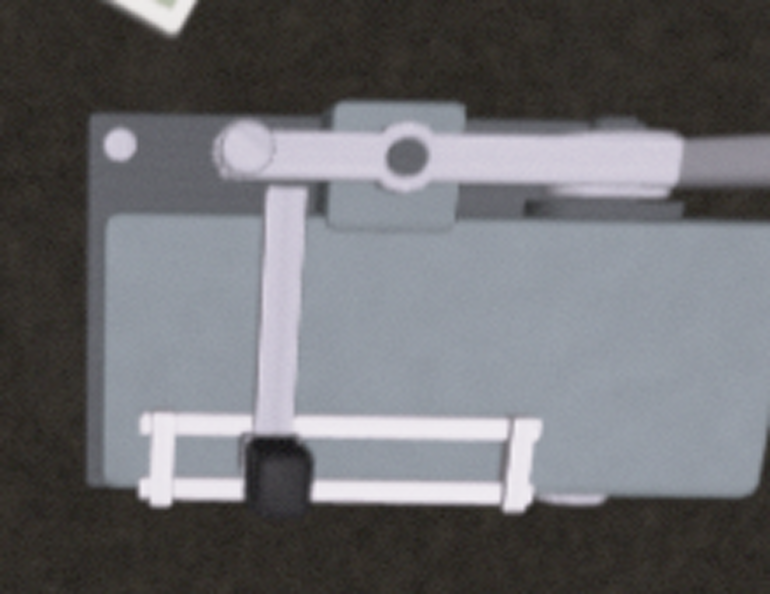

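The zoomed wrist view is clean. Lock top is at zoom (280,485), or (320,207) in the full frame. Post top is at (310.9,104.5) and the pivot at (356.3,107.6).

Run:
```python
from h import *
s=sense();p=grab_frame("wrist")
for n,u,z in [("lock",(320,207),.18),("post",(310.9,104.5),.188),("pivot",(356.3,107.6),.156),("arm/bar end",(434,108),.15)]: print(n,wray(p,s,u,z))
print(s["clock"],s["tool_pos"])
```

```text
lock [0.4643 0.0599 0.18  ]
post [0.4538 0.1425 0.188 ]
pivot [0.4955 0.1413 0.156 ]
arm/bar end [0.5647 0.141  0.15  ]
3.25 [0.4299643  0.06373687 0.26030282]
```

```bash
python3 -m handwheel '{"linear":[[0.03,-0.002,0],[0.06,-0.002,0.001],[0.085,-0.002,0.002],[0.097,-0.002,0.002],[0.097,0.01,0.002],[0.097,0.02,0.002],[0.097,0.03,0.002],[0.097,0.03,0.002]],"spin":[0,0,0,0,0,0,0,0]}'
python3 - <<'E'
from h import *
s=sense();p=grab_frame("wrist");save(p,"w3")
E
```

```text
clock: 4.3
tool_pos: [0.4615, 0.0627, 0.1636]
ee_rot: [1.21, 1.209, -1.208]
force: [-0.3, -0.3, -0.0]
opening: -0.0001
```

View pics/w3.png

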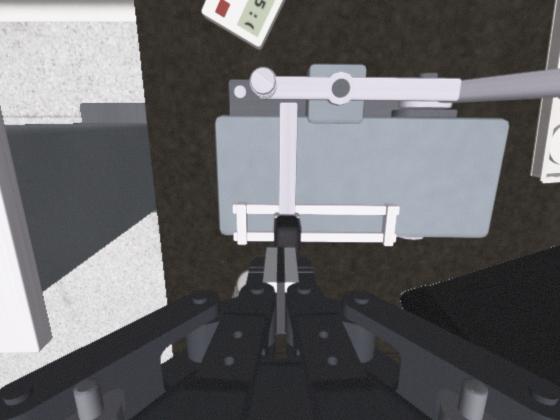

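Run:
```python
from h import *
s=sense();p=grab_frame("wrist")
T=np.array(p["tool_from_camera"]);print(np.round(T,3))
def pr(X):
    M=R.from_rotvec(s["ee_rot"]).as_matrix();t=M.T@(np.array(X)-s["tool_pos"]);c=T[:3,:3].T@(t-T[:3,3]);u=p["camera_matrix"]@c;return u[:2]/u[2]
print(pr(s["tool_pos"]),pr([.4645,.062,.18]))
a=p["frame"][190:310,210:370];cv2.imwrite('pics/w3z.png',cv2.resize(a[...,::-1],None,fx=4.5,fy=4.5,interpolation=cv2.INTER_CUBIC))
out=[]
for n,(y,x) in [("scene",(150,240)),("side",(150,230))]:
    q=grab_frame(n);out.append(cv2.resize(q["frame"][y:y+140,x:x+130,::-1],None,fx=3,fy=3,interpolation=cv2.INTER_CUBIC))
cv2.imwrite('pics/c3.png',np.hstack(out))
```

```text
[[-0.    -0.27   0.963 -0.181]
 [ 1.     0.     0.     0.001]
 [-0.001  0.963  0.27  -0.069]
 [ 0.     0.     0.     1.   ]]
[279.36247882 236.39706067] [285.8982411  248.24027501]
```

View pics/w3z.png

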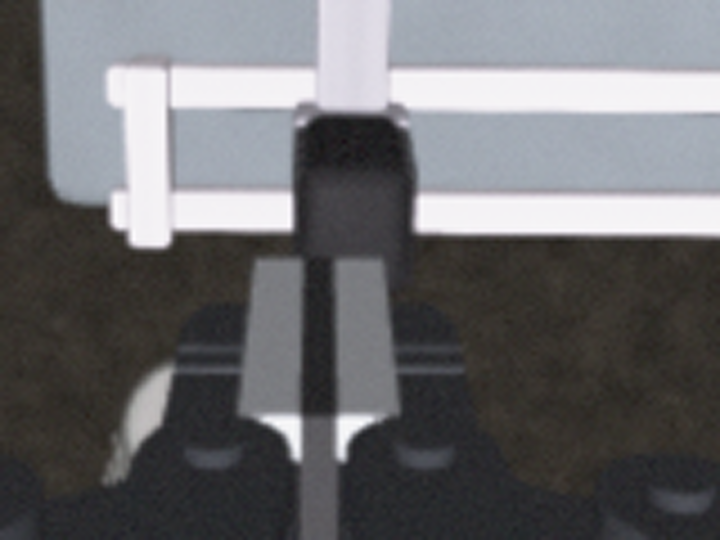

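View pics/c3.png

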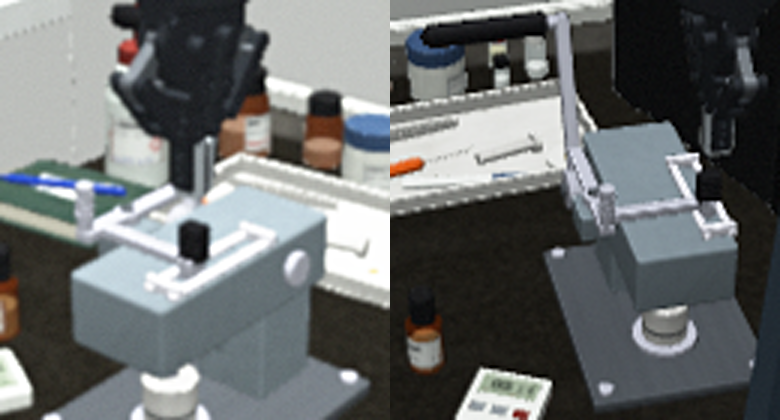

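Run:
```python
from h import *
from scipy.optimize import least_squares
s=sense();P=[grab_frame("scene"),grab_frame("side")]
print(s["tool_pos"],[proj(p,s["tool_pos"]) for p in P],[proj(p,[.4645,.062,.18]) for p in P])
for i,p in enumerate(P):
    x,y=[(270,170),(310,150)][i]
    cv2.imwrite(f'pics/d{i}.png',cv2.resize(p["frame"][y:y+100,x:x+100,::-1],None,fx=6,fy=6,interpolation=cv2.INTER_CUBIC))
```

```text
[0.46009769 0.06280847 0.16325183] [array([303.67762932, 233.40486434]), array([337.92478491, 214.03703153])] [array([305.5147099 , 224.76336432]), array([338.014284  , 206.89322823])]
```

View pics/d0.png

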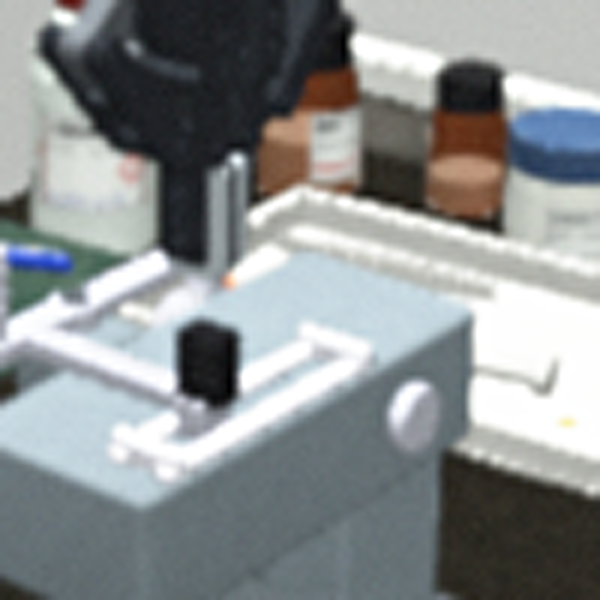

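View pics/d1.png

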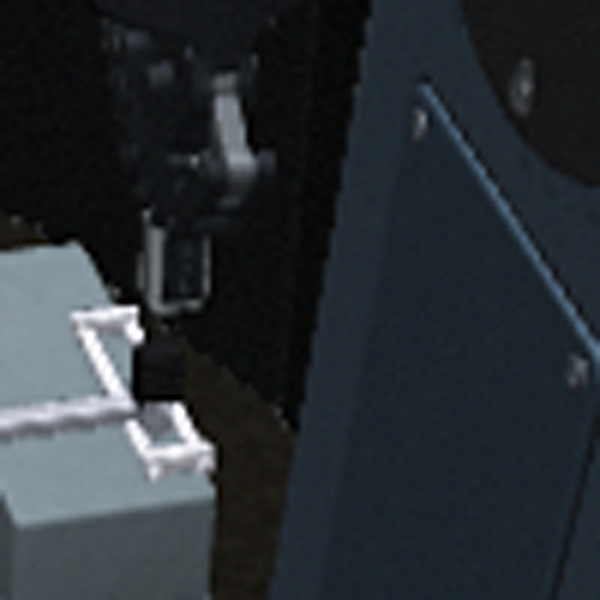

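Run:
```python
from h import *
from scipy.optimize import least_squares
P=[grab_frame("scene"),grab_frame("side")]
s=sense()
q=least_squares(lambda X:np.r_[proj(P[0],X)-[304.5,217.5],proj(P[1],X)-[339.5,201.5]],[.46,.06,.2]);print(q.x,q.fun)
print(s["joint_positions"], s["force"])
for t in ["lock_top","catch_post_top"]:
    for p in P: print(t,[(np.round(a["centre"],3),round(a["confidence"],2)) for a in search_frame(t,p)[:2]])
w=grab_frame("wrist")
for n,u,z in [("lock",(289,220),.18),("post",(264,76),.188),("pivot",(341,88),.156)]: print(n,wray(w,s,u,z))
```

```text
[0.45996226 0.06086193 0.19718783] [ 0.03249584 -0.07197644  0.00588101  0.09520518]
[-8.91580664e-03 -1.14971991e-01 -1.17106624e-01  1.56861988e+00
  1.19065855e-06  1.56171167e+00] [-0.01065887 -0.58281708 -0.29645181]
lock_top [(array([0.461, 0.07 , 0.159]), 0.58)]
lock_top [(array([0.461, 0.078, 0.159]), 0.7)]
catch_post_top [(array([0.47 , 0.147, 0.154]), 0.84)]
catch_post_top [(array([0.486, 0.15 , 0.147]), 0.75), (array([0.475, 0.118, 0.125]), 0.42)]
lock [0.4653 0.0786 0.18  ]
post [0.4531 0.1501 0.188 ]
pivot [0.4942 0.1478 0.156 ]
```

Run:
```python
from h import *
w=grab_frame("wrist");s=sense();P=[grab_frame("scene"),grab_frame("side")]
s1=dict(s);s1["tool_pos"]=np.array([.43,.0637,.2603])
for dz in (0,.01,.02,.034):
  for S,L in ((s1,[((320,207),.18),((310.9,104.5),.188),((356.3,107.6),.156)]),(s,[((289,220),.18),((264,76),.188),((341,88),.156)])):
    S2=dict(S);S2["tool_pos"]=S["tool_pos"]+[0,0,dz]; print(dz,[wray(w,S2,u,z)[:2] for u,z in L])
print([proj(p,[.43,.0637,.2603]) for p in P],[proj(p,[.43,.0637,.294]) for p in P])
a=cv2.imread('pics/s1.png')[120:200,250:350];cv2.imwrite('pics/s1z.png',cv2.resize(a,None,fx=6,fy=6,interpolation=cv2.INTER_CUBIC))
```

```text
0 [array([0.4643, 0.06  ]), array([0.4537, 0.1426]), array([0.4954, 0.1414])]
0 [array([0.4654, 0.0786]), array([0.4532, 0.1501]), array([0.4943, 0.1477])]
0.01 [array([0.4656, 0.0572]), array([0.4546, 0.143 ]), array([0.4977, 0.1417])]
0.01 [array([0.4657, 0.0754]), array([0.4528, 0.1513]), array([0.4961, 0.1486])]
0.02 [array([0.4669, 0.0544]), array([0.4555, 0.1434]), array([0.5  , 0.142])]
0.02 [array([0.466 , 0.0722]), array([0.4523, 0.1525]), array([0.4979, 0.1495])]
0.034 [array([0.4687, 0.0505]), array([0.4568, 0.144 ]), array([0.5032, 0.1424])]
0.034 [array([0.4664, 0.0677]), array([0.4516, 0.1541]), array([0.5004, 0.1507])]
[array([292.85429736, 190.04043881]), array([344.23742869, 184.42017701])] [array([292.75906603, 171.93437223]), array([345.16452769, 170.43892968])]
```

View pics/s1z.png

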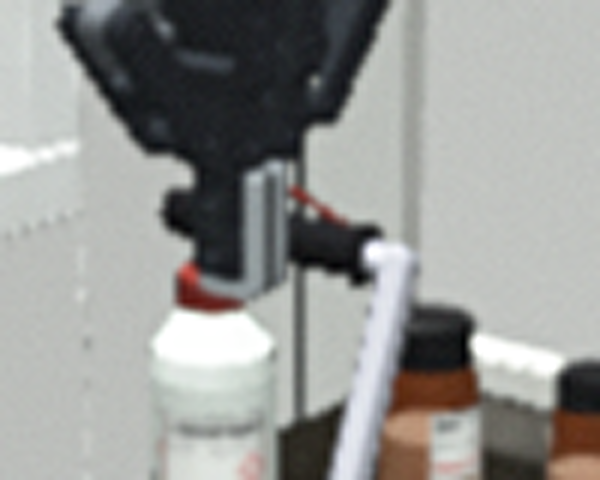

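Run:
```python
from h import *
w=grab_frame("wrist");T=np.array(w["tool_from_camera"]);K=np.array(w["camera_matrix"]);print(K.tolist())
for x in (0,-.019,-.034,-.05):
  for z in (-.011,.011):
    c=T[:3,:3].T@(np.array([x,0.0145,z])-T[:3,3]);u=K@c;print(x,z,u[:2]/u[2])
save(w,"w4")
for n in ("scene","side"):
    p=grab_frame(n);print(n,np.array(p["camera_matrix"]).tolist())
```

```text
[[319.4517139868044, 0.0, 280.3457970954326], [0.0, 319.4517139868044, 208.2709769707859], [0.0, 0.0, 1.0]]
0 -0.011 [303.69401147 219.07126773]
0 0.011 [302.96791495 253.21562316]
-0.019 -0.011 [306.18613605 229.76253887]
-0.019 0.011 [305.30209766 267.05854033]
-0.034 -0.011 [308.56225455 239.95614128]
-0.034 0.011 [307.51369979 280.17449089]
-0.05 -0.011 [311.62876108 253.11152401]
-0.05 0.011 [310.34799988 296.98336417]
scene [[447.89220675254853, 0.0, 283.5586412507347], [0.0, 447.89220675254853, 201.67874186174717], [0.0, 0.0, 1.0]]
side [[440.67372986212115, 0.0, 281.3561674694924], [0.0, 440.67372986212115, 214.79883123010757], [0.0, 0.0, 1.0]]
```

The wrist view, the scene view and the absence of contact all agree: the real fingertips sit about 35 mm above the reported TCP, near z 0.197 instead of 0.163. The lock hasn't moved. I'll back off, go lower and compare again.

```bash
python3 -m handwheel '{"linear":[[0,-0.018,0],[0,-0.034,0],[0.015,-0.034,0],[0.03,-0.034,0],[0.03,-0.034,0]],"spin":[0,0,0,0,0]}'
python3 - <<'E'
from h import *
P=[grab_frame("scene"),grab_frame("side")]
s=sense();print(s["tool_pos"],[proj(p,s["tool_pos"]) for p in P],[proj(p,s["tool_pos"]+[0,0,.034]) for p in P])
out=[]
for i,p in enumerate(P):
    x,y=[(270,170),(300,150)][i]
    out.append(cv2.resize(p["frame"][y:y+100,x:x+80,::-1],None,fx=5,fy=5,interpolation=cv2.INTER_CUBIC))
cv2.imwrite('pics/e.png',np.hstack(out))
save(grab_frame("wrist"),"w5")
E
```

```text
clock: 5.88
tool_pos: [0.4249, 0.0627, 0.1305]
ee_rot: [1.207, 1.212, -1.212]
force: [0.4, -0.3, -0.4]
opening: 0.0
[0.42599081 0.06272195 0.13236731] [array([292.2130381 , 254.61076167]), array([342.02181451, 233.547148  ])] [array([292.11205382, 238.4096311 ]), array([342.84560272, 221.4380284 ])]
```

View pics/e.png

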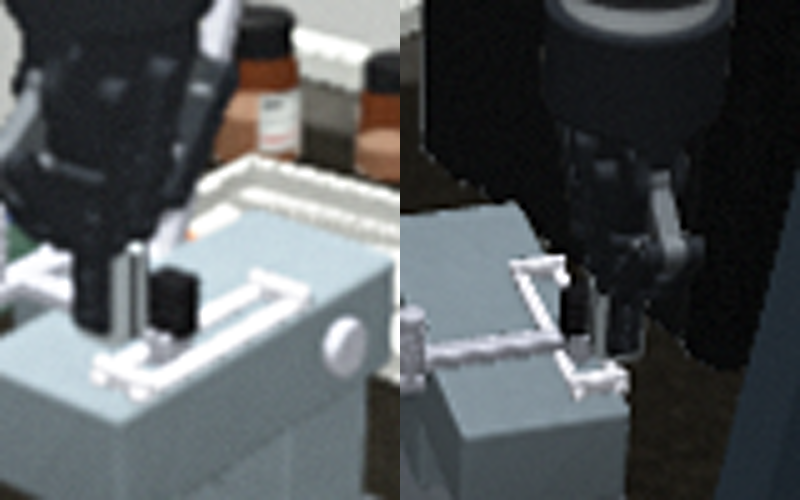

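View pics/w5.png

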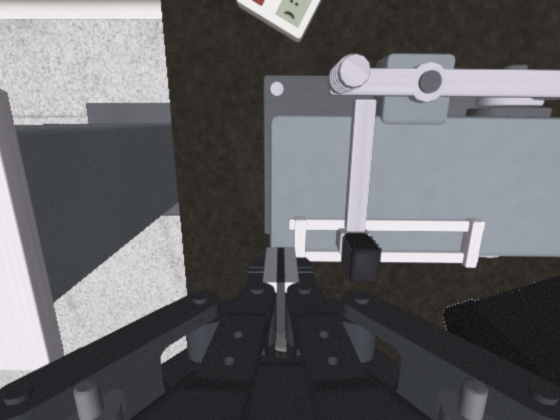

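```bash
python3 -m handwheel '{"linear":[[0.002,0.012,0],[0.002,0.022,0],[0.002,0.03,0],[0.002,0.038,0],[0.002,0.046,0],[0.002,0.054,0],[0.002,0.058,0],[0.002,0.058,0]],"spin":[0,0,0,0,0,0,0,0]}'
python3 - <<'E'
from h import *
s=sense();print(s["tool_pos"],s["force"])
w=grab_frame("wrist");save(w,"w6")
p=grab_frame("side");cv2.imwrite('pics/e6.png',cv2.resize(p["frame"][140:260,270:390,::-1],None,fx=5,fy=5,interpolation=cv2.INTER_CUBIC))
E
```

```text
clock: 7.02
tool_pos: [0.485, 0.0626, 0.1312]
ee_rot: [1.21, 1.208, -1.209]
force: [-0.0, -0.3, 1.2]
opening: 0.0001
[0.48501329 0.06262436 0.13116959] [-0.04009695 -0.34732415  1.23346873]
```

View pics/w6.png

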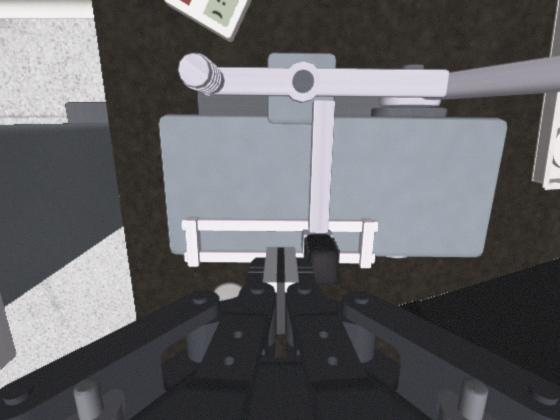

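View pics/e6.png

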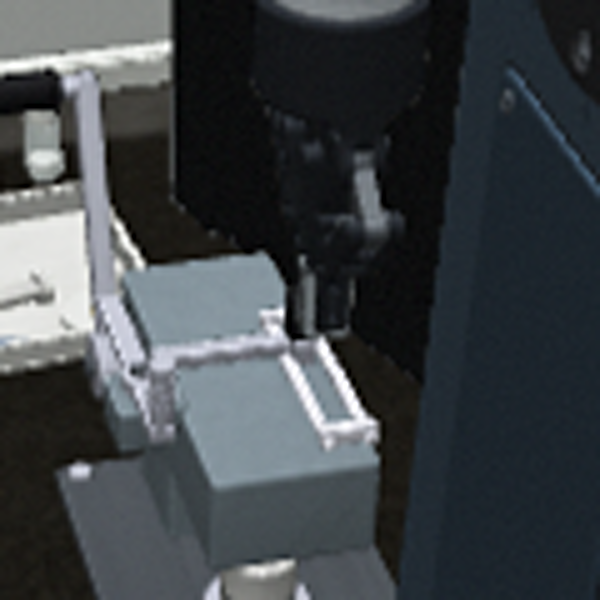

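The lock has moved back; it's now at wrist pixel (322,258) with a gap left to the frame end at 362. I'll continue.

```bash
python3 -m handwheel '{"linear":[[0,0.005,0],[0,0.01,0],[0,0.01,0]],"spin":[0,0,0]}'
python3 -m handwheel '{"linear":[[0,0.003,0],[0,0.006,0],[0,0.006,0]],"spin":[0,0,0]}'
```

```text
clock: 7.5
tool_pos: [0.4946, 0.0629, 0.131]
ee_rot: [1.209, 1.209, -1.209]
force: [-1.8, 0.8, 1.5]
opening: 0.0001
clock: 7.88
tool_pos: [0.4952, 0.0629, 0.1309]
ee_rot: [1.204, 1.217, -1.216]
force: [-13.9, -1.3, 7.6]
opening: -0.0
```

```bash
python3 -m handwheel '{"linear":[[0,0.003,0],[0,0.003,0]],"spin":[0,0]}'
python3 -m handwheel '{"linear":[[0,-0.02,0],[-0.03,-0.04,0],[-0.07,-0.05,0],[-0.09,-0.05,0]],"spin":[0,0,0,0]}' 130
python3 - <<'E'
from h import *
s=sense();print(s["tool_pos"],s["opening"])
w=grab_frame("wrist");save(w,"w7")
E
```

```text
clock: 8.12
tool_pos: [0.4954, 0.0629, 0.1309]
ee_rot: [1.201, 1.22, -1.22]
force: [-19.5, -1.4, 11.3]
opening: -0.0003
clock: 8.62
tool_pos: [0.4547, 0.063, 0.224]
ee_rot: [1.212, 1.205, -1.204]
force: [-0.4, -0.2, -0.5]
opening: 0.0421
[0.45471365 0.06298125 0.22402253] 0.04209813890321281
```

View pics/w7.png

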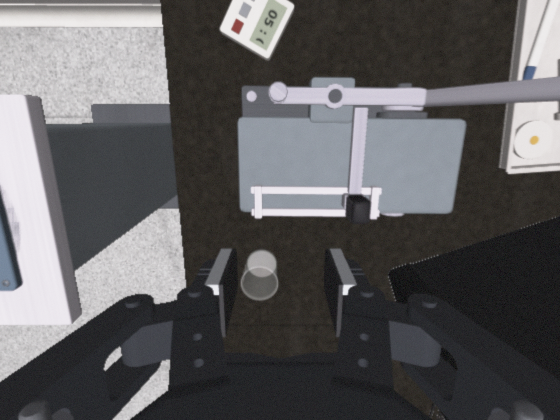

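The lock grip at (357,208) now sits against the rear end of its frame at 372. The post is at (279,93) and the pivot at (335,96). Next is the catch.

Run:
```python
from h import *
s=sense();w=grab_frame("wrist")
for n,u,z in [("post",(279,92),.188),("pivot",(335,96),.156),("lock",(358,205),.18)]: print(n,wray(w,s,u,z))
print(s["joint_positions"])
for t in ["catch_post_top","catch_pivot","lock_top"]: print(t,[(np.round(a["centre"],3),round(a["confidence"],2)) for a in search_frame(t,w)[:2]])
```

```text
post [0.4561 0.1481 0.188 ]
pivot [0.4981 0.1478 0.156 ]
lock [0.5146 0.07   0.18  ]
[-9.04170845e-03 -1.19807460e-01  4.15178175e-03  1.68490687e+00
  3.87546233e-04  1.56160391e+00]
catch_post_top [(array([0.5  , 0.149, 0.153]), 0.76), (array([0.584, 0.145, 0.196]), 0.64)]
catch_pivot [(array([0.5  , 0.147, 0.153]), 0.65), (array([ 0.429, -0.074,  0.036]), 0.5)]
lock_top [(array([0.514, 0.089, 0.155]), 0.55), (array([ 0.431, -0.074,  0.036]), 0.23)]
```

```bash
python3 -m handwheel '{"linear":[[0,0,-0.01],[0,0,-0.02],[0,0,-0.03],[0,0,-0.04],[0,0.001,-0.05],[0,0.001,-0.06],[0,0.001,-0.07],[0,0.001,-0.08],[0,0.001,-0.085],[0,0.001,-0.085]],"spin":[-10,-20,-30,-40,-50,-60,-70,-80,-90,-90]}' 130
python3 - <<'E'
from h import *
s=sense();M=R.from_rotvec(s["ee_rot"]).as_matrix();print(np.round(M,3),s["tool_pos"])
w=grab_frame("wrist");save(w,"w8")
for t in ["catch_post_top"]: print(t,[(np.round(a["centre"],3),round(a["confidence"],2)) for a in search_frame(t,w)[:2]])
E
```

```text
clock: 10.12
tool_pos: [0.4536, 0.1479, 0.2192]
ee_rot: [0.001, 1.574, -0.001]
force: [0.6, -1.2, -0.6]
opening: 0.0417
[[-0.003  0.001  1.   ]
 [-0.     1.    -0.001]
 [-1.    -0.    -0.003]] [0.45357441 0.1479303  0.21924885]
catch_post_top [(array([0.497, 0.152, 0.153]), 0.84)]
```

View pics/w8.png

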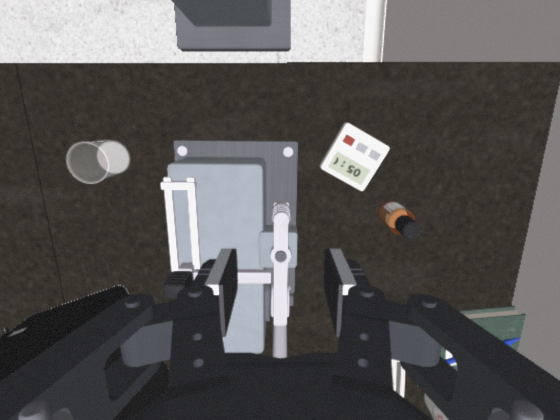

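```bash
python3 - <<'E'
from h import *
s=sense();w=grab_frame("wrist")
for n,u,z in [("post",(281,208),.188),("pivot",(281,256),.156)]: print(n,wray(w,s,u,z))
print(s["tool_pos"])
E
python3 -m handwheel '{"linear":[[0.03,0,0.001],[0.06,0,0.001],[0.08,0,0.001],[0.09,0,0.001],[0.09,0,0.001]],"spin":[0,0,0,0,0]}'
python3 - <<'E'
from h import *
s=sense();print(s["tool_pos"])
w=grab_frame("wrist");save(w,"w9")
out=[]
for n,(x,y) in [("scene",(230,160)),("side",(260,150))]:
    p=grab_frame(n);out.append(cv2.resize(p["frame"][y:y+100,x:x+100,::-1],None,fx=4,fy=4,interpolation=cv2.INTER_CUBIC))
cv2.imwrite('pics/e9.png',np.hstack(out))
E
```

```text
post [0.4455 0.1482 0.188 ]
pivot [0.4959 0.1482 0.156 ]
[0.45378342 0.14758094 0.21987623]
clock: 10.9
tool_pos: [0.4547, 0.1475, 0.1305]
ee_rot: [0.0, 1.572, -0.001]
force: [1.5, -0.1, 0.4]
opening: 0.0419
[0.45472123 0.14749329 0.13049263]
```

View pics/e9.png

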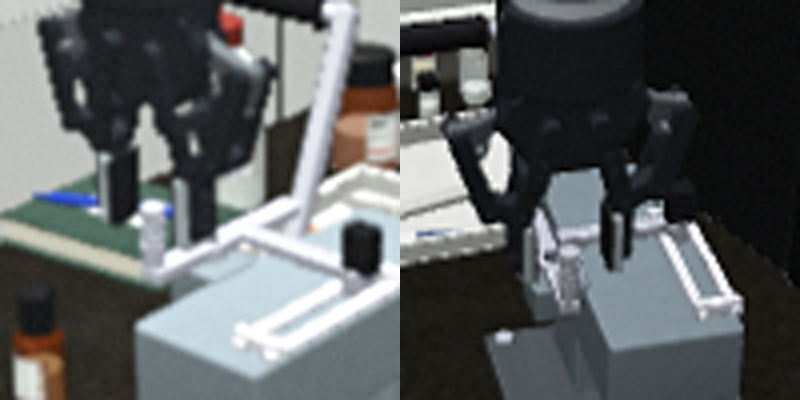

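View pics/w9.png

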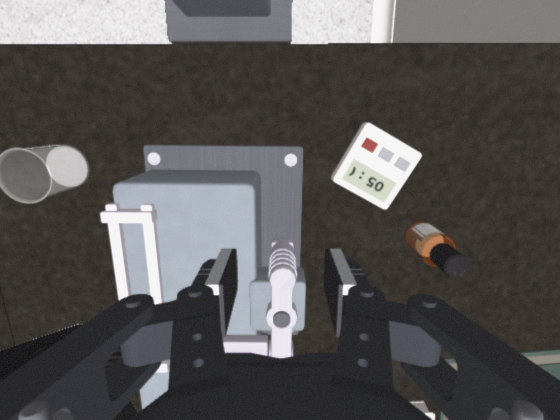

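Run:
```python
from h import *
P=[grab_frame("scene"),grab_frame("side")]
for X in [(.455,.1195,.168),(.455,.176,.168),(.455,.1195,.178),(.455,.148,.188),(.456,.148,.154),(.463,.176,.168),(.463,.1195,.168)]: print(X,[np.round((proj(p,X)-o)*4+[400*i,0]) for i,(p,o) in enumerate(zip(P,[(230,160),(260,150)]))])
```

```text
(0.455, 0.1195, 0.168) [array([198., 255.]), array([619., 269.])]
(0.455, 0.176, 0.168) [array([114., 224.]), array([521., 283.])]
(0.455, 0.1195, 0.178) [array([197., 237.]), array([619., 254.])]
(0.455, 0.148, 0.188) [array([154., 203.]), array([570., 247.])]
(0.456, 0.148, 0.154) [array([157., 264.]), array([569., 295.])]
(0.463, 0.176, 0.168) [array([125., 219.]), array([518., 275.])]
(0.463, 0.1195, 0.168) [array([208., 250.]), array([615., 261.])]
```

The projections match. Both fingertips are at about z 0.17 and straddle the post, so I'll close gently.

```bash
python3 -m handwheel '{"linear":[[0,0,0],[0,0,0],[0,0,0],[0,0,0],[0,0,0]],"spin":[0,0,0,0,0]}' 255 20
python3 - <<'E'
import numpy as np
for t in np.radians([0,5,10,20,30,40,50,60,70,78,82,84]):
    print(np.degrees(t).round(),"y",round(-.042*np.sin(t),4),"z",round(.042*(1-np.cos(t)),4))
E
```

```text
clock: 11.78
tool_pos: [0.4554, 0.1479, 0.1316]
ee_rot: [0.0, 1.57, 0.0]
force: [0.4, -0.0, 3.7]
opening: 0.0108
0.0 y -0.0 z 0.0
5.0 y -0.0037 z 0.0002
10.0 y -0.0073 z 0.0006
20.0 y -0.0144 z 0.0025
30.0 y -0.021 z 0.0056
40.0 y -0.027 z 0.0098
50.0 y -0.0322 z 0.015
60.0 y -0.0364 z 0.021
70.0 y -0.0395 z 0.0276
78.0 y -0.0411 z 0.0333
82.0 y -0.0416 z 0.0362
84.0 y -0.0418 z 0.0376
```

```bash
python3 -m handwheel '{"linear":[[0,-0.0073,0.0006],[0,-0.0144,0.0025],[0,-0.021,0.0056],[0,-0.027,0.0098],[0,-0.027,0.0098]],"spin":[-10,-20,-30,-40,-40]}'
```

```text
clock: 12.4
tool_pos: [0.4655, 0.1214, 0.1315]
ee_rot: [-0.544, 1.5, 0.546]
force: [0.1, 2.9, 3.1]
opening: 0.0109
```

```bash
python3 -m handwheel '{"linear":[[0,-0.0073,0.0006],[0,-0.0144,0.0025],[0,-0.021,0.0056],[0,-0.0265,0.0094],[0,-0.0265,0.0094]],"spin":[-10,-20,-30,-39,-39]}'
python3 - <<'E'
from h import *
w=grab_frame("wrist");save(w,"w10");print(sense()["force"])
E
```

```text
clock: 13.02
tool_pos: [0.4882, 0.1086, 0.1314]
ee_rot: [-1.062, 1.293, 1.069]
force: [-2.5, 4.8, 4.0]
opening: 0.011
[-2.23198988  4.92913572  3.61294998]
```

View pics/w10.png

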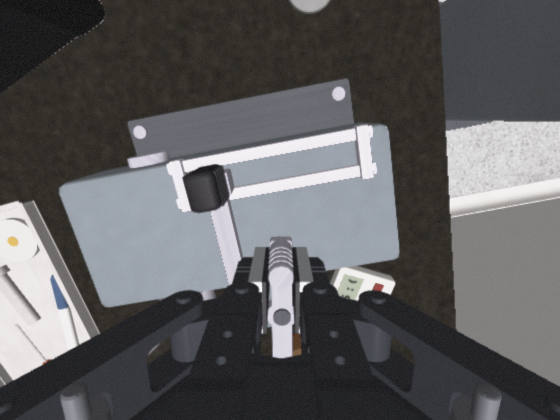

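The catch bar lines up with the tool at about 79°. I'll nudge it against its stop.

```bash
python3 -m handwheel '{"linear":[[0,-0.003,0.0002],[0,-0.005,0.0004],[0,-0.005,0.0004]],"spin":[-3,-4,-4]}'
python3 -m handwheel '{"linear":[[0,-0.003,0],[0,-0.004,0],[0,-0.004,0]],"spin":[0,0,0]}'
```

```text
clock: 13.45
tool_pos: [0.4884, 0.1084, 0.1312]
ee_rot: [-1.109, 1.271, 1.127]
force: [-13.9, 5.8, 10.2]
opening: 0.0108
clock: 13.82
tool_pos: [0.4884, 0.1084, 0.131]
ee_rot: [-1.106, 1.276, 1.133]
force: [-19.2, 6.1, 13.7]
opening: 0.0109
```

```bash
python3 -m handwheel '{"linear":[[0,0.007,0],[0,0.007,0],[0,0.007,0]],"spin":[0,0,0]}' 170
python3 -m handwheel '{"linear":[[-0.03,0.007,0],[-0.08,0.007,0],[-0.13,0.007,0],[-0.16,0.007,0],[-0.16,0.007,0]],"spin":[0,0,0,0,0]}' 0
python3 - <<'E'
from h import *
s=sense();M=R.from_rotvec(s["ee_rot"]).as_matrix();print(np.round(M,3),s["tool_pos"])
w=grab_frame("wrist");save(w,"w11")
out=[]
for n,(x,y) in [("scene",(230,130)),("side",(240,130))]:
    p=grab_frame(n);out.append(cv2.resize(p["frame"][y:y+130,x:x+130,::-1],None,fx=3,fy=3,interpolation=cv2.INTER_CUBIC))
cv2.imwrite('pics/e11.png',np.hstack(out))
E
```

```text
clock: 14.2
tool_pos: [0.4916, 0.1059, 0.1308]
ee_rot: [-1.118, 1.265, 1.117]
force: [-0.5, 0.8, 0.5]
opening: 0.0284
clock: 14.82
tool_pos: [0.4863, 0.1069, 0.2942]
ee_rot: [-1.121, 1.26, 1.113]
force: [1.1, 0.0, 0.2]
opening: 0.0855
[[ 0.007 -0.992  0.123]
 [ 0.     0.123  0.992]
 [-1.    -0.007  0.001]] [0.48634788 0.10690673 0.29423297]
```

View pics/e11.png

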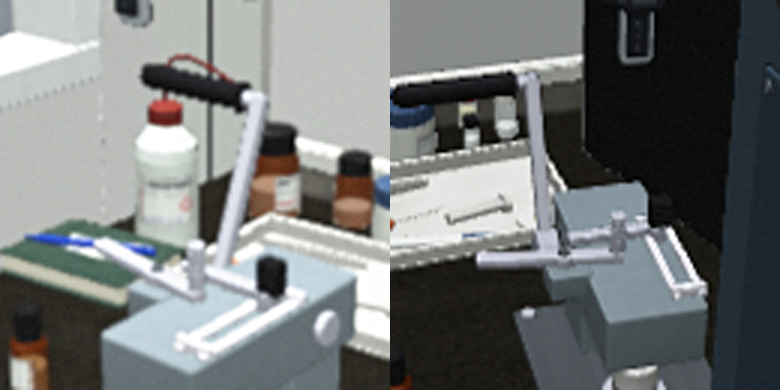

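View pics/w11.png

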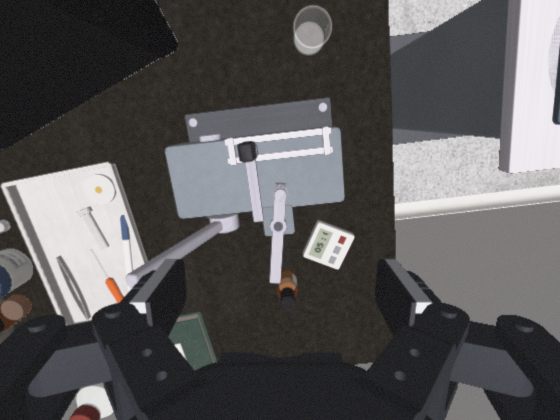

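The catch is fully aside, with its bar pointing left and clear of the lever. The lock is at the rear and the bystanders haven't moved. I'll move above the lever grip.

```bash
python3 -m handwheel '{"linear":[[0,-0.028,0.029],[0,-0.056,0.058],[0,-0.084,0.088],[0,-0.112,0.117],[0,-0.112,0.117],[0,-0.112,0.117]],"spin":[-3,-6,-7,-7,-7,-7]}' 0
python3 - <<'E'
from h import *
s=sense();M=R.from_rotvec(s["ee_rot"]).as_matrix();print(np.round(M,3),s["tool_pos"],s["joint_positions"])
w=grab_frame("wrist");save(w,"w12")
print([(np.round(a["centre"],3),round(a["confidence"],2)) for a in search_frame("lever_grip",w)[:2]])
out=[]
P=[grab_frame("scene"),grab_frame("side")]
for p,(x,y) in zip(P,[(230,100),(220,90)]):
    out.append(cv2.resize(p["frame"][y:y+130,x:x+130,::-1],None,fx=3,fy=3,interpolation=cv2.INTER_CUBIC))
cv2.imwrite('pics/e12.png',np.hstack(out))
E
```

```text
clock: 15.72
tool_pos: [0.6089, 0.2093, 0.2892]
ee_rot: [-1.208, 1.213, 1.211]
force: [-0.9, 0.9, -0.7]
opening: 0.0859
[[-0.004 -1.     0.   ]
 [-0.001  0.     1.   ]
 [-1.     0.004 -0.001]] [0.60894001 0.20926709 0.28923201] [ 2.27091613e-01  4.62790031e-01  7.95364166e-01  1.90730505e+00
 -2.97388095e-04 -1.34362547e+00]
[(array([0.606, 0.197, 0.256]), 0.98), (array([0.531, 0.11 , 0.141]), 0.3)]
```

View pics/e12.png

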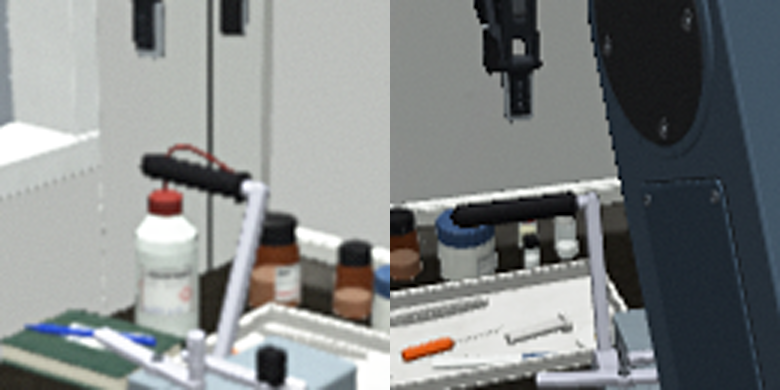

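View pics/w12.png

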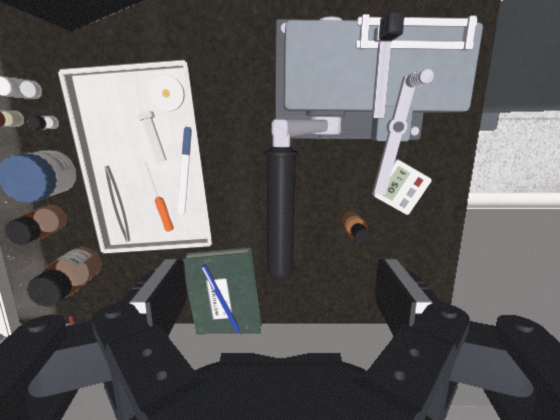

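The grip is centred between the fingers, spanning (282,150) to (282,278) in the wrist image. I'll descend.

```bash
python3 - <<'E'
from h import *
s=sense();w=grab_frame("wrist");print(wray(w,s,(284,150),.247),wray(w,s,(280,276),.247))
E
python3 -m handwheel '{"linear":[[0.03,-0.001,0],[0.06,-0.001,0],[0.085,-0.001,0],[0.097,-0.001,0],[0.097,-0.001,0],[0.097,-0.001,0]],"spin":[0,0,0,0,0,0]}' 0
python3 - <<'E'
from h import *
s=sense();print(s["tool_pos"],s["joint_positions"])
w=grab_frame("wrist");save(w,"w13")
out=[]
P=[grab_frame("scene"),grab_frame("side")]
for p,(x,y) in zip(P,[(230,100),(220,90)]):
    out.append(cv2.resize(p["frame"][y:y+130,x:x+130,::-1],None,fx=3,fy=3,interpolation=cv2.INTER_CUBIC))
cv2.imwrite('pics/e13.png',np.hstack(out))
E
```

```text
[0.6071 0.1619 0.247 ] [0.61   0.2597 0.247 ]
clock: 16.73
tool_pos: [0.6113, 0.2097, 0.1959]
ee_rot: [-1.21, 1.207, 1.208]
force: [0.5, -0.5, -0.0]
opening: 0.0852
[0.61130866 0.20967819 0.19586481] [ 2.26721477e-01  3.78282513e-01  4.90962208e-01  1.68086384e+00
 -7.06934251e-07 -1.34397568e+00]
```

View pics/e13.png

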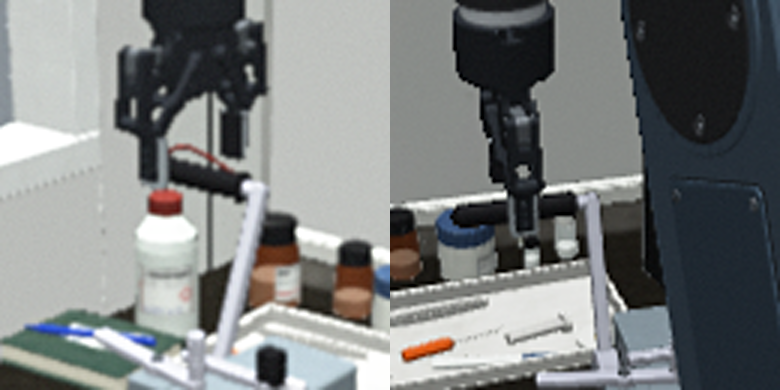

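View pics/w13.png

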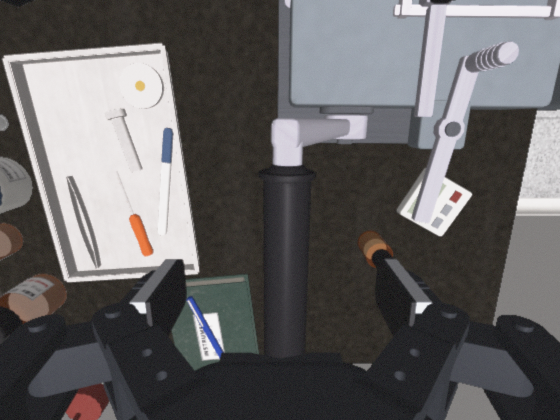

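The fingers straddle the grip, and the sleeve is between the pads at about column 286. I'll close on it.

```bash
python3 -m handwheel '{"linear":[[0,0,0],[0,0,0],[0,0,0],[0,0,0],[0,0,0],[0,0,0],[0,0,0]],"spin":[0,0,0,0,0,0,0]}' 255 60
python3 - <<'E'
from h import *
s=sense();print(s["tool_pos"],s["joint_positions"])
save(grab_frame("wrist"),"w14")
p=grab_frame("scene");cv2.imwrite('pics/e14.png',cv2.resize(p["frame"][100:230,230:360,::-1],None,fx=4,fy=4,interpolation=cv2.INTER_CUBIC))
for a in range(0,75,6):
    t=np.radians(min(a,65.9)); print(min(a,65.9),"x",round(.14*(np.cos(np.radians(20))-np.cos(t-np.radians(20))),4),"y",round(.14*(np.sin(np.radians(20))-np.sin(np.radians(20)-t)),4))
E
```

```text
clock: 17.75
tool_pos: [0.6092, 0.2097, 0.1943]
ee_rot: [-1.208, 1.211, 1.211]
force: [-4.0, 0.1, 2.4]
opening: 0.0177
[0.60924087 0.20969385 0.19427755] [ 2.27175097e-01  3.78795466e-01  4.88437543e-01  1.68295412e+00
  5.33522402e-04 -1.34373624e+00]
0 x 0.0 y 0.0
6 x -0.0043 y 0.014
12 x -0.0071 y 0.0284
18 x -0.0084 y 0.043
24 x -0.0081 y 0.0576
30 x -0.0063 y 0.0722
36 x -0.003 y 0.0865
42 x 0.0018 y 0.1003
48 x 0.0079 y 0.1136
54 x 0.0155 y 0.1262
60 x 0.0243 y 0.1379
65.9 x 0.0341 y 0.1484
65.9 x 0.0341 y 0.1484
```

View pics/e14.png

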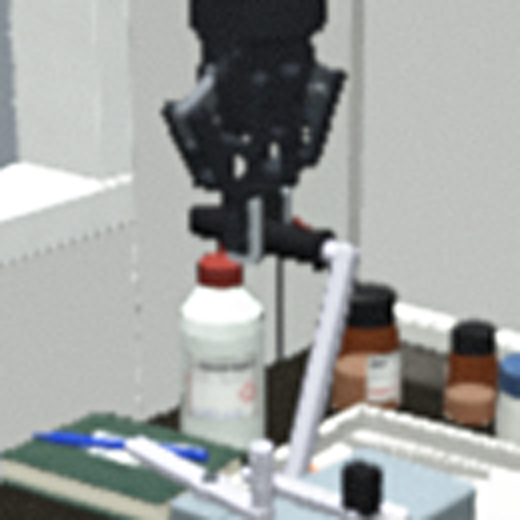

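View pics/w14.png

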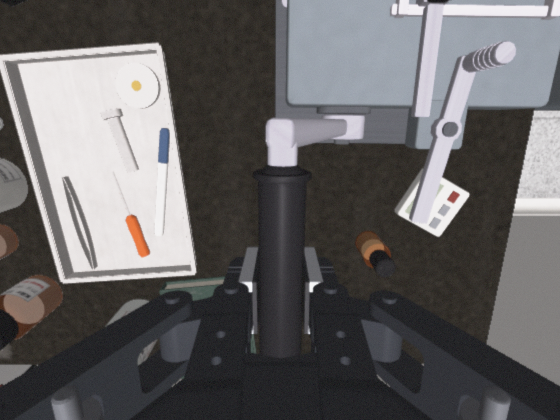

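The grip is firmly held, with the opening at 17.7 mm. I'll pull along the arc, first half.

```bash
python3 -m handwheel '{"linear":[[-0.0022,0.007,0],[-0.0043,0.014,0],[-0.0058,0.021,0],[-0.0071,0.0284,0],[-0.008,0.036,0],[-0.0084,0.043,0],[-0.0084,0.05,0],[-0.0081,0.0576,0],[-0.0074,0.065,0],[-0.0063,0.0722,0],[-0.0063,0.0722,0]],"spin":[0,0,0,0,0,0,0,0,0,0,0]}'
```

```text
clock: 19.23
tool_pos: [0.5389, 0.2102, 0.2012]
ee_rot: [-1.21, 1.206, 1.208]
force: [6.0, 2.1, -1.1]
opening: 0.0179
```

Run:
```python
from h import *
s=sense();print(s["tool_pos"],s["force"],s["opening"])
save(grab_frame("wrist"),"w15")
out=[]
P=[grab_frame("scene"),grab_frame("side")]
for p,(x,y) in zip(P,[(230,100),(220,90)]):
    out.append(cv2.resize(p["frame"][y:y+130,x:x+130,::-1],None,fx=3,fy=3,interpolation=cv2.INTER_CUBIC))
cv2.imwrite('pics/e15.png',np.hstack(out))
```

```text
[0.53892984 0.21024376 0.20123981] [ 5.97916879  2.13569461 -1.13793899] 0.017932573806657085
```

View pics/e15.png

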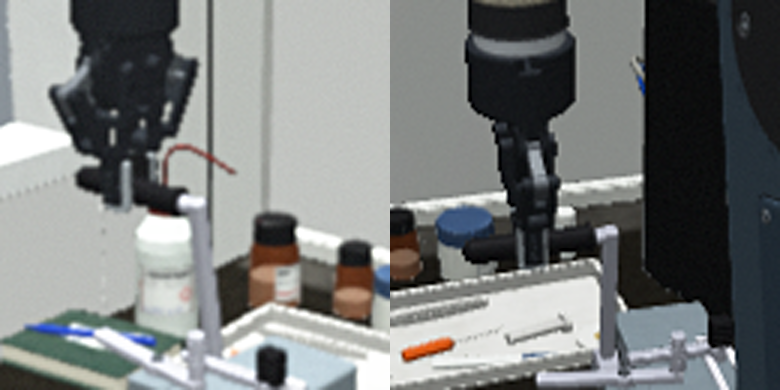

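The lever follows to about 30° and the grip is still held. Second half.

```bash
python3 -m handwheel '{"linear":[[0.0015,0.0072,0],[0.0033,0.0143,0],[0.0055,0.0212,0],[0.0081,0.0281,0],[0.011,0.0348,0],[0.0142,0.0414,0],[0.0178,0.0478,0],[0.0218,0.054,0],[0.026,0.06,0],[0.0306,0.0657,0],[0.0306,0.0657,0]],"spin":[0,0,0,0,0,0,0,0,0,0,0]}'
python3 -m handwheel '{"linear":[[0.005,0.0055,0],[0.0098,0.0105,0],[0.0098,0.0105,0],[0.0098,0.0105,0]],"spin":[0,0,0,0]}'
```

```text
clock: 20.75
tool_pos: [0.4749, 0.211, 0.1731]
ee_rot: [-1.211, 1.2, 1.205]
force: [6.2, 3.5, 5.8]
opening: 0.0177
clock: 21.25
tool_pos: [0.4647, 0.2112, 0.1642]
ee_rot: [-1.211, 1.2, 1.205]
force: [4.0, 2.8, 7.6]
opening: 0.0179
```

```bash
python3 -m handwheel '{"linear":[[0.002,0.002,0],[0.004,0.004,0],[0.004,0.004,0],[0.004,0.004,0]],"spin":[0,0,0,0]}'
```

```text
clock: 21.75
tool_pos: [0.4609, 0.2112, 0.1604]
ee_rot: [-1.211, 1.199, 1.205]
force: [3.8, 2.9, 9.1]
opening: 0.0179
```

```bash
python3 -m handwheel '{"linear":[[0.002,0.002,0],[0.004,0.004,0],[0.004,0.004,0],[0.004,0.004,0]],"spin":[0,0,0,0]}'
```

```text
clock: 22.25
tool_pos: [0.4609, 0.2113, 0.1598]
ee_rot: [-1.214, 1.192, 1.198]
force: [8.5, 2.6, 14.2]
opening: 0.0177
```

Total travel is 148.3 mm forward and 34.5 mm down, against an expected 148.4 and 34.1, and the force rose without motion. So the lever is at its stop. I'll add a little preload and inspect.

```bash
python3 -m handwheel '{"linear":[[0.001,0.001,0],[0.0015,0.0015,0],[0.0015,0.0015,0],[0.0015,0.0015,0],[0.0015,0.0015,0]],"spin":[0,0,0,0,0]}'
python3 - <<'E'
from h import *
save(grab_frame("wrist"),"w16")
out=[]
P=[grab_frame("scene"),grab_frame("side")]
for p,(x,y) in zip(P,[(210,130),(210,140)]):
    out.append(cv2.resize(p["frame"][y:y+150,x:x+130,::-1],None,fx=3,fy=3,interpolation=cv2.INTER_CUBIC))
cv2.imwrite('pics/e16.png',np.hstack(out))
s=sense();print(s["clock"],s["tool_pos"],s["force"],s["opening"])
E
```

```text
clock: 22.88
tool_pos: [0.461, 0.2114, 0.1596]
ee_rot: [-1.215, 1.189, 1.195]
force: [9.5, 2.5, 16.6]
opening: 0.018
23.025 [0.46094141 0.21140808 0.15962103] [ 9.51588631  2.51753689 17.4733812 ] 0.017715637772165137
```

View pics/e16.png

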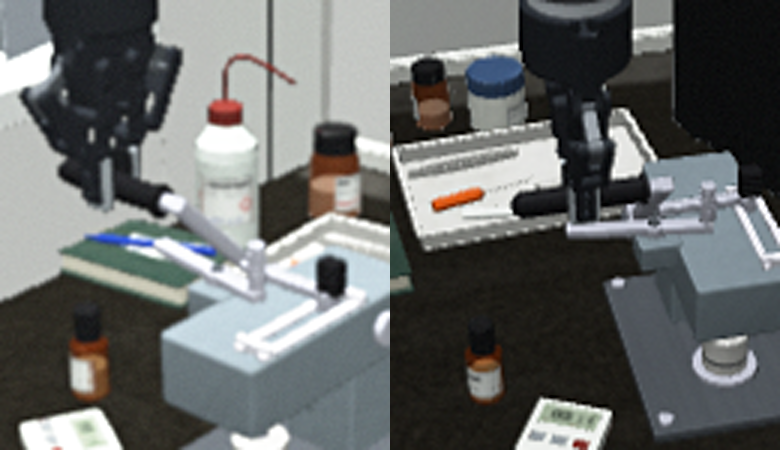

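View pics/w16.png

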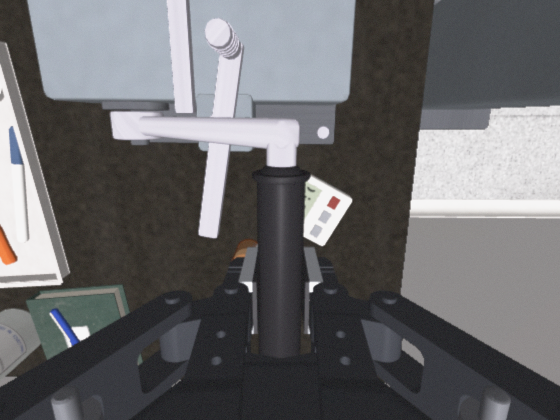

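The lever is down and forward, the fingers are closed around the grip, the catch is still aside, the lock is at the rear, and the bottle and timer haven't moved. I'll hand in.

Run:
```python
from station import *
print(sign_off())
```

```text
the job is handed in; nothing more can be done
None
```

The press is under load, with the steps done in the order you asked, and I handed it in at about 23 s of the 59 s allowed. The report gives no verdict.

- **Lock slide:** I pushed its grip back until it stopped moving and the push rose to about 20 N. The wrist picture showed it at the rear end of its frame, having moved about 50 mm.
- **Safety catch:** I gripped the post and swung it about 80° to its stop. The force rose there without further movement. The pictures show the bar clear of the lever, and it stayed there.
- **Lever:** I gripped the handle with 60 N and pulled it along its arc. It travelled 148 mm forward and 34.5 mm down, against an expected 148.4 mm and 34.1 mm. At the stop the force rose to about 20 N with almost no movement. The fingers are still closed on the handle, and the arm is holding that push.
- **Bystanders:** the bottle and timer look unmoved in the last pictures. The beaker was last seen standing after the catch was flipped; the last pictures don't show it.

**Check that disagreed:** the real fingertips sit about 34 mm higher than the reported tool position. My first push at the lock therefore passed over it without touching. I measured the offset in the camera pictures and allowed for it in every later move.

The networks' height for the lock top also read about 25 mm low, so I used my own pixel measurements checked against the heights you gave.

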